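# Load the potato tray and discard the cut piece

### The job

Set the three small whole potatoes in the steel tray, one in each pocket and lying down on the pocket's floor, and put the low cut potato piece in the grey waste tub. Leave the peeler and the marker pen behind them where they are.

Things in the scene. Friction and masses are not known exactly. Their poses are not given: they have to be found in the camera images.
- whole_a: small whole potato lying on the worktop, 64 (x) x 103 (y, its length) x 60 high mm, rounded, grip it across its x width (64 mm at most); origin: centre of its underside, z up. The three whole potatoes are alike
- whole_a_mid (a point): middle of whole_a, 30 mm above its origin, same axes; unlike the origin it stays in the middle if the potato rolls over
- whole_b: small whole potato lying on the worktop, 64 (x) x 103 (y, its length) x 60 high mm, rounded, grip it across its x width (64 mm at most); origin: centre of its underside, z up. The three whole potatoes are alike
- whole_b_mid (a point): middle of whole_b, 30 mm above its origin, same axes; unlike the origin it stays in the middle if the potato rolls over
- whole_c: small whole potato lying on the worktop, 64 (x) x 103 (y, its length) x 60 high mm, rounded, grip it across its x width (64 mm at most); origin: centre of its underside, z up. The three whole potatoes are alike
- whole_c_mid (a point): middle of whole_c, 30 mm above its origin, same axes; unlike the origin it stays in the middle if the potato rolls over
- cut_piece: the reject: cut potato piece lying on its flat side, lower and shorter than the whole ones, 65 (x) x 85 (y, its length) x 39 high mm; grip it across x; origin: centre of its underside, z up
- cut_piece_mid (a point): middle of the cut piece, 20 mm above its origin, same axes
- tray: bare steel tray fixed to the worktop, 138 (x) x 296 (y) x 36 high mm, open on top, divided into three pockets in a row along its y; origin: centre of its underside. Floor 4 mm thick, dividers 10 mm, outer walls 6 mm thick, all walls 36 mm high. Each pocket is 126 (x) x 88 (y) mm inside and 32 mm deep, so a potato lies in it lengthwise along the tray's x
- pocket_0 (a point): centre of the floor of the +y end pocket of the tray, 4 mm above the worktop; axes of the tray; rim 32 mm above it
- pocket_1 (a point): centre of the floor of the middle pocket of the tray, 4 mm above the worktop; axes of the tray; rim 32 mm above it
- pocket_2 (a point): centre of the floor of the -y end pocket of the tray, 4 mm above the worktop; axes of the tray; rim 32 mm above it
- tub: grey plastic waste tub fixed to the worktop, open on top, 130 x 130 mm outside, 122 x 122 mm inside, rim 68 mm above the worktop; origin: centre of its underside
- tub_floor (a point): centre of the tub's inner floor, 4 mm above its underside; axes of the tub
- the_peeler: vegetable peeler lying behind the potatoes, bystander, 33 x 228 (y) x 26 mm; origin: centre of its underside
- the_marker: marker pen lying behind the tray, bystander, 17 x 135 (y) x 16 mm; origin: centre of its underside

How it is judged (in metres and radians):
At the end, for the whole second after the job is handed in: Each tray pocket holds one whole potato (any in any): its middle within 30 mm sideways of the pocket's centre, under 45 mm above its floor. The cut piece's middle is in the tub: within 60 mm of its centre along both sides, under 55 mm above its floor. All four lie still (below 0.03 m/s) (((horizontal distance between whole_a_mid and pocket_0 below 0.03 m and z of whole_a_mid in the frame of pocket_0 below 0.045 m) or (horizontal distance between whole_b_mid and pocket_0 below 0.03 m and z of whole_b_mid in the frame of pocket_0 below 0.045 m) or (horizontal distance between whole_c_mid and pocket_0 below 0.03 m and z of whole_c_mid in the frame of pocket_0 below 0.045 m)) and ((horizontal distance between whole_a_mid and pocket_1 below 0.03 m and z of whole_a_mid in the frame of pocket_1 below 0.045 m) or (horizontal distance between whole_b_mid and pocket_1 below 0.03 m and z of whole_b_mid in the frame of pocket_1 below 0.045 m) or (horizontal distance between whole_c_mid and pocket_1 below 0.03 m and z of whole_c_mid in the frame of pocket_1 below 0.045 m)) and ((horizontal distance between whole_a_mid and pocket_2 below 0.03 m and z of whole_a_mid in the frame of pocket_2 below 0.045 m) or (horizontal distance between whole_b_mid and pocket_2 below 0.03 m and z of whole_b_mid in the frame of pocket_2 below 0.045 m) or (horizontal distance between whole_c_mid and pocket_2 below 0.03 m and z of whole_c_mid in the frame of pocket_2 below 0.045 m)) and x of cut_piece_mid in the frame of tub_floor between -0.06 and 0.06 m and y of cut_piece_mid in the frame of tub_floor between -0.06 and 0.06 m and z of cut_piece_mid in the frame of tub_floor below 0.055 m and linear speed of each of whole_a, whole_b, whole_c, cut_piece below 0.03 m/s); the robot touches nothing.
It fails at once if the peeler is moved by more than 30 mm (distance of the_peeler from where it was at the start of the episode above 0.03 m).
It fails at once if the marker is moved by more than 30 mm (distance of the_marker from where it was at the start of the episode above 0.03 m).
It also fails if it takes over 72 s, if anything falls off the work surface, if the arm or the gripper's body presses on something with over 40 N, if the wrist force passes 120 N, or if a joint passes its speed limit or range.

### The arm

A 6-joint arm with a two-finger parallel gripper is mounted at the origin on a cart in front of the work surface, level with it; the furniture and walls round the work are solid. World frame = base frame: x ahead of the robot, y to its left, z up, the work surface at z = 0. Lengths are in m, angles in degrees, forces in N, time in s.
With the tool pointing down it reaches from about 0.325 to 0.775 m from the base axis. Payload 5.5 kg.
Tool frame: the origin (TCP) lies midway between the tips of the shut fingers; the grasp point (between the pads) lies 19 mm behind it (bot.grip_point_offset is the distance from the TCP to the grasp point, in m); y points along the fingers, z is the direction in which the jaws open and shut, and the axes are right-handed (so a half turn about y gives the same grasp; the last joint's range is limited). The gripper opens to 85 mm and grips with 20 to 120 N. Pads are 22 mm wide; open, the fingers measure 114 mm over their backs; the gripper's body (76 mm by 85 mm) begins 54 mm behind the grasp point. The pads swing forward as they close: fully open they stand 13 mm farther back than shut.
Start: joints at [65.334, 5.22, 70.514, -0, 104.267, -3.249], TCP at [0.219, 0.559, 0.231] pointing down, gripper open.
Joint ranges: [-164.24, 164.24], [-49.07, 125.15], [9.68, 141.18], [-86.29, 266.29], [3.28, 154.24], [-151.56, 151.56]. Speed limits (degrees/s): [147.25, 147.25, 172.46, 180, 180, 180].

### API

Orientations are given as [roll, pitch, yaw] about the fixed x, y, z axes, in that order (R = Rz(yaw) Ry(pitch) Rx(roll)).
In Python, from bench import bot, grab_frame, calibration gives the robot as it stands.
- The arm moves only by the tool arm_command, never from a script. Its argument "plan" is a list of rows, each an object with "delta_pos": the shift along the world's x, y, z in m, a list of three; "twist": the turn, a rotation vector about the world's x, y, z in rad, a list of three. In form: [{"delta_pos": [dx, dy, dz], "twist": [rx, ry, rz]}, ...]. A call has 1 to 20 rows; each row is the pose to reach, as a shift and turn from the pose commanded when the call began; what a row does not reach only later rows make up. A row lasts 1/10 s, in which the tool goes at most 50 mm and 8.59 degrees, less where a joint would pass 70% of its speed; a pose out of reach is approached as far as the arm can. A call with a gripper value outside its range is refused whole. "gripper" is the closure, from -1 (fully open) to 1 (shut), set as the call begins (left out, the last holds). The fingers move at their own pace and stop on an object; "squeeze" is the grip in N (left out, the last holds). Time passes only in rows, so rows that repeat a pose let the fingers close. It gives the time, the measured TCP pose, the force and the opening at its end, in the units of the state.
- bot.observe(): the state, without advancing time (a new reading comes with each control period).
- grab_frame(name): name is "side" or "top" or "wrist"; returns the picture (384x512x3 uint8, red, green, blue); there is no depth.
- calibration(name): a dict with "fx", "fy", "cx", "cy" (pixels), "eye" and "attitude" of the camera in the world. Camera axes: x right, y up, looking along -z (the intrinsics and any distortion apply to the point x, -y, -z); pixel columns grow to the right and rows downward; lengths in m; the calibration is good to about 2 mm. The wrist camera is an equidistant fisheye: a pixel r from the principal point sees the ray r / f radians off the axis. A picture is of the moment at which its call begins: read the wrist's pose just before it. calibration takes no time and is no camera call; for the wrist camera it gives the pose at the moment of the call.
- bot.sign_off(): hands the job in, once; it reports no verdict.
The state is a dict: "time_s": time; "joint_positions": joint angles; "dq": joint speeds; "effort": joint torques, N m; "eef_pos": TCP position; "tcp_rot": TCP orientation; "contact_force": force on the tool from outside, world axes, zero at the start; "wrist_torque": the same for the moment, N m; "opening": opening from 0.0 (shut) to 1.0 (fully open).
Only numpy, scipy, OpenCV 4.12 (cv2) and the standard library are available. Lean on these libraries where they do the work, as an engineer would, in place of code of your own. Each camera call takes 0.05 s, during which the arm holds its last target. There are 200 camera calls.

## Working session

There is one attempt and no reset: what is moved stays moved. The work goes in short steps, Python scripts to look and compute and a tool call to move; the robot and the scene stay as the last step left them, time stands still between calls to the robot, and variables do not carry over. Pictures are saved under pics/ and viewed, about 8 in all and at most 12, crops included, and the job is handed in when it is done.

Besides the shell and the picture viewer there is one more tool, called after ">>>" by a JSON object that holds its "method" and its "body". arm_command: Moves the arm, as the interface text tells. Its arguments: {"type":"object","properties":{"plan":{"type":"array","items":{"type":"object","properties":{"delta_pos":{"type":"array","items":{"type":"number"}},"twist":{"type":"array","items":{"type":"number"}}}}},"gripper":{"type":"number"},"squeeze":{"type":"number"}},"required":["plan"]}

```bash
mkdir -p pics; ls
python3 - <<'E'
from bench import bot, grab_frame, calibration
import cv2, numpy as np
print(bot.observe()); print(bot.grip_point_offset)
for n in ("top","side","wrist"):
    print(n, calibration(n))
a=grab_frame("top"); b=grab_frame("side")
cv2.imwrite("pics/top.png",a[:,:,::-1]); cv2.imwrite("pics/side.png",b[:,:,::-1])
E
```

```text
pics
{'time_s': 0.0, 'joint_positions': array([ 6.53360897e+01,  5.26116479e+00,  7.05824620e+01, -2.53990095e-04,
        1.04267329e+02, -3.24924685e+00]), 'dq': array([-0.06504747,  0.01364462,  0.00247256, -0.06296053,  0.08899448,
        0.04745332]), 'effort': array([-1.80522959e-03, -4.58743465e+01, -4.18009722e+01, -1.99504950e-05,
        1.17604624e-02, -7.13617368e-06]), 'eef_pos': array([0.2189559 , 0.55830887, 0.23016545]), 'tcp_rot': array([-9.01107915e+01,  6.04305849e-03, -2.14147316e+01]), 'contact_force': array([-0.33308291, -0.58841089, -0.6986275 ]), 'wrist_torque': array([-0.01977214,  0.00775332,  0.0144497 ]), 'opening': 0.9966637969149655}
0.0187
top {'fx': 368.16574008145403, 'fy': 368.16574008145403, 'cx': 255.65692128688227, 'cy': 189.1790741401407, 'eye': array([ 0.42900062, -0.06930453,  1.17689821]), 'attitude': array([  4.5547801 ,  -0.91466317, -89.05334879])}
side {'fx': 352.433081816305, 'fy': 352.433081816305, 'cx': 251.38415702503647, 'cy': 185.66548755053108, 'eye': array([ 0.30938885, -0.82448043,  0.73233758]), 'attitude': array([ 49.17919265,  -0.61622348, -13.54221247])}
wrist {'fx': 297.3186396354542, 'fy': 297.3186396354542, 'cx': 256.4898166190183, 'cy': 192.35308775651725, 'eye': array([0.14908828, 0.58519651, 0.37219575]), 'attitude': array([-17.10540079,   0.08849178,  68.60729918])}
```

View pics/top.png

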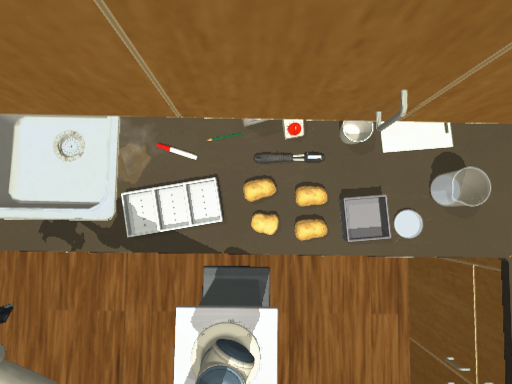

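View pics/side.png

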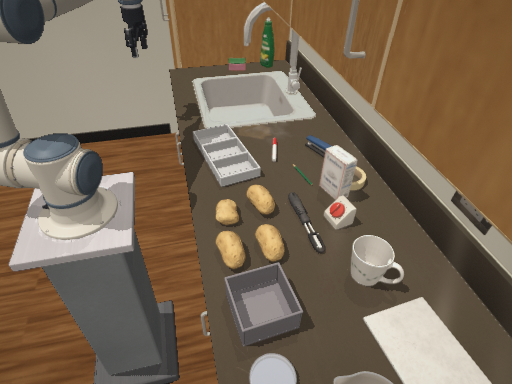

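The top view shows the whole potatoes at about (259,189), (311,196) and (311,229), and the small cut piece at (264,223). The tray is near (172,207), tilted, the tub near (367,217), the peeler near (289,157) and the marker near (177,151). The side view agrees.

```bash
cat > h.py <<'E'
import cv2, numpy as np
from bench import bot, grab_frame, calibration
from scipy.spatial.transform import Rotation as R
def ray(cal,u,v,fish=False):
    x=(u-cal['cx'])/cal['fx']; y=(v-cal['cy'])/cal['fy']
    if fish:
        r=np.hypot(x,y); s=np.sin(r)/max(r,1e-9); d=np.array([x*s,-y*s,-np.cos(r)])
    else: d=np.array([x,-y,-1.])
    return R.from_euler('xyz',cal['attitude'],degrees=True).apply(d)
def cast(cal,p,z,fish=False):
    d=ray(cal,*p,fish); e=np.array(cal['eye']); return e+d*(z-e[2])/d[2]
def potmask(img):
    hsv=cv2.cvtColor(img,cv2.COLOR_RGB2HSV)
    m=cv2.inRange(hsv,(14,90,110),(32,255,255))
    return cv2.morphologyEx(m,cv2.MORPH_OPEN,np.ones((3,3),np.uint8)),hsv
def blob(cal,c,z,fish=False):
    """centre, size, yaw of length (deg) from contour cast on plane z"""
    P=np.array([cast(cal,p,z,fish)[:2] for p in c.reshape(-1,2).astype(float)])
    (cx,cy),(w,h),a=cv2.minAreaRect((P*1000).astype(np.float32))
    if w<h: w,h,a=h,w,a+90
    return np.round([cx,cy,w,h,(a+90)%180-90],1)
E
python3 - <<'E'
from h import *
img=cv2.imread("pics/top.png")[:,:,::-1].copy(); cal=calibration("top")
m,hsv=potmask(img)
m[:170]=0;m[245:]=0;m[:,:235]=0;m[:,345:]=0
for c in cv2.findContours(m,0,1)[0]:
    if cv2.contourArea(c)>100: print("pot",cv2.boundingRect(c),blob(cal,c,0.03))
t=cv2.inRange(hsv,(0,0,120),(180,50,255)); t[:165]=0;t[245:]=0;t[:,:119]=0;t[:,232:]=0
t=cv2.morphologyEx(t,cv2.MORPH_CLOSE,np.ones((9,9),np.uint8))
for c in cv2.findContours(t,0,1)[0]:
    if cv2.contourArea(c)>500: print("tray",cv2.boundingRect(c),blob(cal,c,0.036))
g=cv2.cvtColor(img,cv2.COLOR_RGB2GRAY)
u=((g>75)*255).astype(np.uint8); u[:185]=0;u[248:]=0;u[:,:335]=0;u[:,393:]=0
for c in cv2.findContours(u,0,1)[0]:
    if cv2.contourArea(c)>500: print("tub",cv2.boundingRect(c),blob(cal,c,0.068))
big=cv2.resize(img[110:260,110:400],None,fx=2.7,fy=2.7,interpolation=cv2.INTER_CUBIC)
cv2.imwrite("pics/crop.png",big[:,:,::-1])
E
```

```text
pot (295, 219, 33, 22) [ 400.2 -258.8  101.9   62.4  -81. ]
pot (251, 213, 28, 22) [ 414.  -114.7   84.7   61.5   83.4]
pot (295, 186, 33, 21) [ 502.4 -259.6  100.6   62.7  -89. ]
pot (243, 179, 33, 23) [522.5 -94.9 101.9  63.5 -71.6]
tray (121, 177, 102, 60) [461.6 173.1 297.5 140.1 -79.4]
tub (335, 185, 58, 63) [ 443.  -413.1  189.7  174.    -0. ]
```

View pics/crop.png

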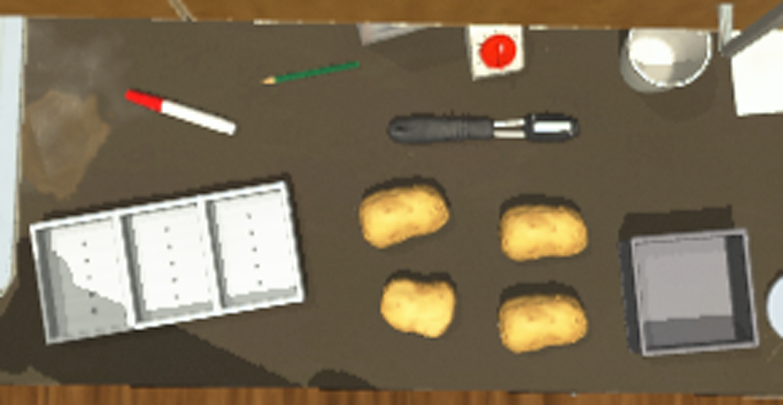

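The potato sizes measured (101×62 mm, and the 85 mm piece) and the tray size (297×140 mm) match the spec. I'll move above the first potato at (0.522, -0.095) and locate the tub in numbers.

>>> {"method": "arm_command", "body": {"plan": [{"delta_pos": [0.3035, -0.654, -0.061], "twist": [0, 0, -0.876]}, {"delta_pos": [0.3035, -0.654, -0.061], "twist": [0, 0, -0.876]}, {"delta_pos": [0.3035, -0.654, -0.061], "twist": [0, 0, -0.876]}, {"delta_pos": [0.3035, -0.654, -0.061], "twist": [0, 0, -0.876]}, {"delta_pos": [0.3035, -0.654, -0.061], "twist": [0, 0, -0.876]}, {"delta_pos": [0.3035, -0.654, -0.061], "twist": [0, 0, -0.876]}, {"delta_pos": [0.3035, -0.654, -0.061], "twist": [0, 0, -0.876]}, {"delta_pos": [0.3035, -0.654, -0.061], "twist": [0, 0, -0.876]}, {"delta_pos": [0.3035, -0.654, -0.061], "twist": [0, 0, -0.876]}, {"delta_pos": [0.3035, -0.654, -0.061], "twist": [0, 0, -0.876]}, {"delta_pos": [0.3035, -0.654, -0.061], "twist": [0, 0, -0.876]}, {"delta_pos": [0.3035, -0.654, -0.061], "twist": [0, 0, -0.876]}, {"delta_pos": [0.3035, -0.654, -0.061], "twist": [0, 0, -0.876]}, {"delta_pos": [0.3035, -0.654, -0.061], "twist": [0, 0, -0.876]}, {"delta_pos": [0.3035, -0.654, -0.061], "twist": [0, 0, -0.876]}, {"delta_pos": [0.3035, -0.654, -0.061], "twist": [0, 0, -0.876]}, {"delta_pos": [0.3035, -0.654, -0.061], "twist": [0, 0, -0.876]}, {"delta_pos": [0.3035, -0.654, -0.061], "twist": [0, 0, -0.876]}, {"delta_pos": [0.3035, -0.654, -0.061], "twist": [0, 0, -0.876]}], "gripper": -1, "squeeze": 40}}

```text
time_s: 2.0
eef_pos: [0.5225, -0.0942, 0.1707]
tcp_rot: [-90.0, -0.0, -71.5]
contact_force: [0.3, 0.5, 0.2]
opening: 0.998
```

Run:
```python
from h import *
cal=calibration("top")
Q=[cast(cal,(110+u/2.7,110+v/2.7),.068)[:2] for u,v in((632,236),(746,229),(757,346),(643,354))]
print("tub",np.mean(Q,0),[np.linalg.norm(Q[i]-Q[i-1]) for i in range(4)])
s=bot.observe(); print(s['eef_pos'],s['tcp_rot'],s['joint_positions'])
w=calibration("wrist"); img=grab_frame("wrist"); cv2.imwrite("pics/w1.png",img[:,:,::-1])
m,_=potmask(img)
for c in cv2.findContours(m,0,1)[0]:
    if cv2.contourArea(c)>600: print(cv2.boundingRect(c),blob(w,c,0.03,True))
```

```text
tub [ 0.43708385 -0.42370383] [np.float64(0.13165636840626835), np.float64(0.12907190790636267), np.float64(0.13086025366927434), np.float64(0.12798695702532548)]
[ 0.52247139 -0.09423073  0.17065138] [-8.99654475e+01 -4.39507958e-03 -7.15103727e+01] [-1.39050886e+01 -5.69627816e+00  8.75324528e+01  1.49506823e-02
  9.81322951e+01 -3.23925983e+01]
(0, 326, 28, 50) [ 139.7 -605.8  258.4   62.8   63.7]
(173, 260, 55, 74) [ 504.  -256.2  117.3   63.1  -81.5]
(92, 232, 48, 60) [ 385.9 -243.7  103.7   53.4   69.2]
(224, 129, 65, 100) [522.1 -94.9 101.6  62.5 -71.4]
(100, 124, 87, 101) [ 414.5 -126.6  115.2   82.6   53.9]
(0, 109, 88, 229) [ 257.3 -291.7  413.7  155.2   83.2]
```

View pics/w1.png

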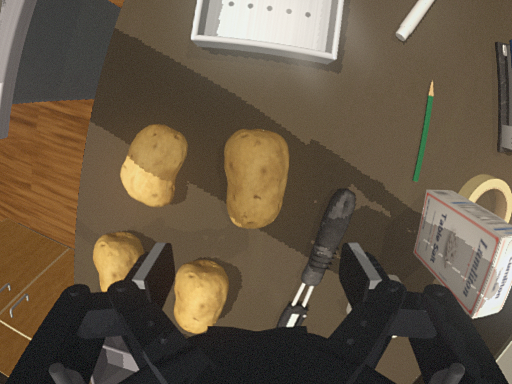

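The wrist view puts the target potato at pixel (257,178), which casts to (0.5221, -0.0949) with yaw -71.4°. That is within 1 mm of the top view. Descending to grip.

>>> {"method": "arm_command", "body": {"plan": [{"delta_pos": [0, -0.0005, -0.04], "twist": [0, 0, 0]}, {"delta_pos": [0, -0.0005, -0.085], "twist": [0, 0, 0]}, {"delta_pos": [0, -0.0005, -0.125], "twist": [0, 0, 0]}, {"delta_pos": [0, -0.0005, -0.15], "twist": [0, 0, 0]}, {"delta_pos": [0, -0.0005, -0.16], "twist": [0, 0, 0]}, {"delta_pos": [0, -0.0005, -0.16], "twist": [0, 0, 0]}]}}

```text
time_s: 2.65
eef_pos: [0.5218, -0.0952, 0.0092]
tcp_rot: [-90.1, 0.1, -71.6]
contact_force: [-0.3, -0.4, 0.2]
opening: 1.002
```

>>> {"method": "arm_command", "body": {"plan": [{"delta_pos": [0, 0, 0], "twist": [0, 0, 0]}, {"delta_pos": [0, 0, 0], "twist": [0, 0, 0]}, {"delta_pos": [0, 0, 0], "twist": [0, 0, 0]}, {"delta_pos": [0, 0, 0], "twist": [0, 0, 0]}, {"delta_pos": [0, 0, 0], "twist": [0, 0, 0]}, {"delta_pos": [0, 0, 0], "twist": [0, 0, 0]}], "gripper": 1, "squeeze": 40}}

```text
time_s: 3.25
eef_pos: [0.5238, -0.0963, 0.0132]
tcp_rot: [-89.8, -0.1, -71.6]
contact_force: [-3.0, 0.2, 5.6]
opening: 0.691
```

>>> {"method": "arm_command", "body": {"plan": [{"delta_pos": [0, 0, 0.03], "twist": [0, 0, 0]}, {"delta_pos": [0, 0, 0.08], "twist": [0, 0, 0]}, {"delta_pos": [0, 0, 0.12], "twist": [0, 0, 0]}, {"delta_pos": [-0.0425, 0.172, 0.12], "twist": [0, 0, 1.435]}, {"delta_pos": [-0.0425, 0.172, 0.12], "twist": [0, 0, 1.435]}, {"delta_pos": [-0.0425, 0.172, 0.12], "twist": [0, 0, 1.435]}, {"delta_pos": [-0.0425, 0.172, 0.12], "twist": [0, 0, 1.435]}, {"delta_pos": [-0.0425, 0.172, 0.12], "twist": [0, 0, 1.435]}, {"delta_pos": [-0.0425, 0.172, 0.12], "twist": [0, 0, 1.435]}, {"delta_pos": [-0.0425, 0.172, 0.12], "twist": [0, 0, 1.435]}, {"delta_pos": [-0.0425, 0.172, 0.12], "twist": [0, 0, 1.435]}, {"delta_pos": [-0.0425, 0.172, 0.12], "twist": [0, 0, 1.435]}, {"delta_pos": [-0.0425, 0.172, 0.12], "twist": [0, 0, 1.435]}, {"delta_pos": [-0.0425, 0.172, 0.12], "twist": [0, 0, 1.435]}, {"delta_pos": [-0.0425, 0.172, 0.12], "twist": [0, 0, 1.435]}, {"delta_pos": [-0.0425, 0.172, 0.12], "twist": [0, 0, 1.435]}]}}

```text
time_s: 4.85
eef_pos: [0.4802, 0.0761, 0.1306]
tcp_rot: [-90.0, -0.0, 10.5]
contact_force: [0.4, 0.2, -2.1]
opening: 0.692
```

Run:
```python
from h import *
s=bot.observe(); print(s['eef_pos'],s['tcp_rot'],s['opening'],s['contact_force'])
a=grab_frame("side")[100:330,150:350]; b=grab_frame("wrist")
cv2.imwrite("pics/c1.png",np.hstack([cv2.resize(a,(334,384)),cv2.resize(b,(460,384))])[:,:,::-1])
```

```text
[0.48020735 0.0760796  0.13063914] [-9.00036761e+01 -3.49986733e-02  1.05070461e+01] 0.6924536657463529 [ 0.447898    0.2292598  -2.13894352]
```

View pics/c1.png

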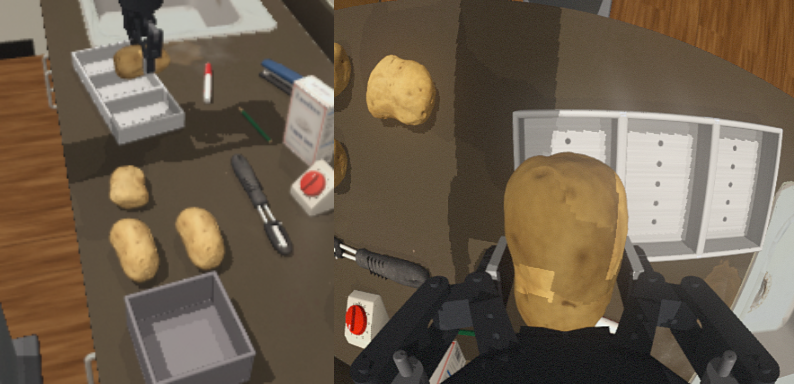

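The potato is held level, at (565,240) in the wrist half, and is above pocket 2. Lowering until the tips are just over the rim, then releasing.

>>> {"method": "arm_command", "body": {"plan": [{"delta_pos": [0, 0.0005, -0.04], "twist": [0, 0, 0]}, {"delta_pos": [0, 0.0005, -0.075], "twist": [0, 0, 0]}, {"delta_pos": [0, 0.0005, -0.092], "twist": [0, 0, 0]}, {"delta_pos": [0, 0.0005, -0.097], "twist": [0, 0, 0]}, {"delta_pos": [0, 0.0005, -0.097], "twist": [0, 0, 0]}, {"delta_pos": [0, 0.0005, -0.097], "twist": [0, 0, 0]}]}}

```text
time_s: 5.55
eef_pos: [0.4811, 0.0767, 0.0349]
tcp_rot: [-90.0, -0.1, 10.6]
contact_force: [0.5, -0.1, -1.7]
opening: 0.686
```

>>> {"method": "arm_command", "body": {"plan": [{"delta_pos": [0, 0, 0], "twist": [0, 0, 0]}, {"delta_pos": [0, 0, 0], "twist": [0, 0, 0]}, {"delta_pos": [0, 0, 0], "twist": [0, 0, 0]}, {"delta_pos": [0, 0, 0], "twist": [0, 0, 0]}, {"delta_pos": [0, 0, 0.03], "twist": [0, 0, 0]}, {"delta_pos": [0, 0, 0.07], "twist": [0, 0, 0]}, {"delta_pos": [0, 0, 0.12], "twist": [0, 0, 0]}, {"delta_pos": [0, 0, 0.14], "twist": [0, 0, 0]}, {"delta_pos": [0, 0, 0.14], "twist": [0, 0, 0]}], "gripper": -0.79}}

```text
time_s: 6.45
eef_pos: [0.4819, 0.0768, 0.1783]
tcp_rot: [-90.0, -0.5, 10.6]
contact_force: [-0.9, -0.0, -0.2]
opening: 0.896
```

Run:
```python
from h import *
s=bot.observe(); print(s['eef_pos'],s['tcp_rot'],s['opening'],s['time_s'])
a=grab_frame("side"); b=grab_frame("wrist")
cv2.imwrite("pics/c2.png",np.hstack([cv2.resize(a[110:200,180:280],(400,360)),cv2.resize(b,(400,360))])[:,:,::-1])
```

```text
[0.48194362 0.07675796 0.17829266] [-90.04630764  -0.47611318  10.6127976 ] 0.8956022525849705 6.45
```

View pics/c2.png

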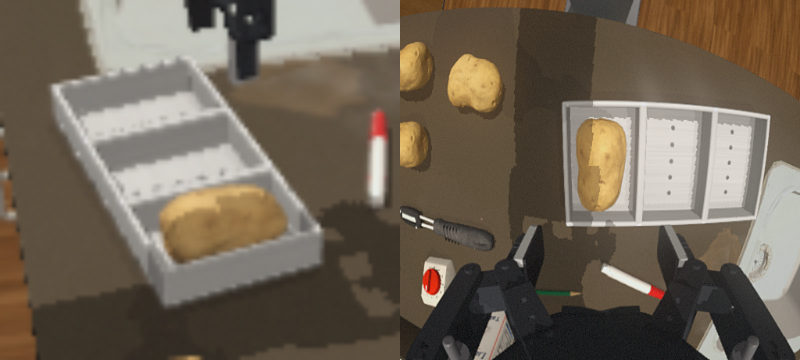

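The potato lies in pocket 2, at wrist-half (601,163) and side-half (220,222). Next is the potato at (0.502, -0.260).

>>> {"method": "arm_command", "body": {"plan": [{"delta_pos": [0.0224, -0.3366, -0.03], "twist": [0, 0, -1.738]}, {"delta_pos": [0.0224, -0.3366, -0.03], "twist": [0, 0, -1.738]}, {"delta_pos": [0.0224, -0.3366, -0.03], "twist": [0, 0, -1.738]}, {"delta_pos": [0.0224, -0.3366, -0.03], "twist": [0, 0, -1.738]}, {"delta_pos": [0.0224, -0.3366, -0.03], "twist": [0, 0, -1.738]}, {"delta_pos": [0.0224, -0.3366, -0.03], "twist": [0, 0, -1.738]}, {"delta_pos": [0.0224, -0.3366, -0.03], "twist": [0, 0, -1.738]}, {"delta_pos": [0.0224, -0.3366, -0.03], "twist": [0, 0, -1.738]}, {"delta_pos": [0.0224, -0.3366, -0.03], "twist": [0, 0, -1.738]}, {"delta_pos": [0.0224, -0.3366, -0.03], "twist": [0, 0, -1.738]}, {"delta_pos": [0.0224, -0.3366, -0.03], "twist": [0, 0, -1.738]}, {"delta_pos": [0.0224, -0.3366, -0.03], "twist": [0, 0, -1.738]}, {"delta_pos": [0.0224, -0.3366, -0.03], "twist": [0, 0, -1.738]}, {"delta_pos": [0.0224, -0.3366, -0.03], "twist": [0, 0, -1.738]}, {"delta_pos": [0.0224, -0.3366, -0.07], "twist": [0, 0, -1.738]}, {"delta_pos": [0.0224, -0.3366, -0.115], "twist": [0, 0, -1.738]}, {"delta_pos": [0.0224, -0.3366, -0.15], "twist": [0, 0, -1.738]}, {"delta_pos": [0.0224, -0.3366, -0.164], "twist": [0, 0, -1.738]}, {"delta_pos": [0.0224, -0.3366, -0.164], "twist": [0, 0, -1.738]}, {"delta_pos": [0.0224, -0.3366, -0.164], "twist": [0, 0, -1.738]}], "gripper": -1}}

```text
time_s: 8.55
eef_pos: [0.5033, -0.2605, 0.0109]
tcp_rot: [-89.9, -0.1, -88.9]
contact_force: [1.4, 0.2, 1.7]
opening: 1.0
```

>>> {"method": "arm_command", "body": {"plan": [{"delta_pos": [0, 0, 0], "twist": [0, 0, 0]}, {"delta_pos": [0, 0, 0], "twist": [0, 0, 0]}, {"delta_pos": [0, 0, 0], "twist": [0, 0, 0]}, {"delta_pos": [0, 0, 0], "twist": [0, 0, 0]}, {"delta_pos": [0, 0, 0], "twist": [0, 0, 0]}, {"delta_pos": [0, 0, 0], "twist": [0, 0, 0]}], "gripper": 1, "squeeze": 40}}

```text
time_s: 9.15
eef_pos: [0.504, -0.2608, 0.0123]
tcp_rot: [-89.8, -0.1, -89.0]
contact_force: [-0.4, 0.5, 5.3]
opening: 0.687
```

>>> {"method": "arm_command", "body": {"plan": [{"delta_pos": [0, 0, 0.04], "twist": [0, 0, 0]}, {"delta_pos": [0, 0, 0.08], "twist": [0, 0, 0]}, {"delta_pos": [0, 0, 0.12], "twist": [0, 0, 0]}, {"delta_pos": [-0.0408, 0.4327, 0.13], "twist": [0, 0, 1.738]}, {"delta_pos": [-0.0408, 0.4327, 0.13], "twist": [0, 0, 1.738]}, {"delta_pos": [-0.0408, 0.4327, 0.13], "twist": [0, 0, 1.738]}, {"delta_pos": [-0.0408, 0.4327, 0.13], "twist": [0, 0, 1.738]}, {"delta_pos": [-0.0408, 0.4327, 0.13], "twist": [0, 0, 1.738]}, {"delta_pos": [-0.0408, 0.4327, 0.13], "twist": [0, 0, 1.738]}, {"delta_pos": [-0.0408, 0.4327, 0.13], "twist": [0, 0, 1.738]}, {"delta_pos": [-0.0408, 0.4327, 0.13], "twist": [0, 0, 1.738]}, {"delta_pos": [-0.0408, 0.4327, 0.13], "twist": [0, 0, 1.738]}, {"delta_pos": [-0.0408, 0.4327, 0.13], "twist": [0, 0, 1.738]}, {"delta_pos": [-0.0408, 0.4327, 0.13], "twist": [0, 0, 1.738]}, {"delta_pos": [-0.0408, 0.4327, 0.13], "twist": [0, 0, 1.738]}, {"delta_pos": [-0.0408, 0.4327, 0.13], "twist": [0, 0, 1.738]}, {"delta_pos": [-0.0408, 0.4327, 0.13], "twist": [0, 0, 1.738]}, {"delta_pos": [-0.0408, 0.4327, 0.13], "twist": [0, 0, 1.738]}]}}

```text
time_s: 10.95
eef_pos: [0.4618, 0.1726, 0.1397]
tcp_rot: [-90.0, -0.0, 10.5]
contact_force: [0.5, -0.7, -1.1]
opening: 0.686
```

>>> {"method": "arm_command", "body": {"plan": [{"delta_pos": [0, 0, -0.04], "twist": [0, 0, 0]}, {"delta_pos": [0, 0, -0.08], "twist": [0, 0, 0]}, {"delta_pos": [0, 0, -0.1], "twist": [0, 0, 0]}, {"delta_pos": [0, 0, -0.104], "twist": [0, 0, 0]}, {"delta_pos": [0, 0, -0.104], "twist": [0, 0, 0]}, {"delta_pos": [0, 0, -0.104], "twist": [0, 0, 0]}]}}

```text
time_s: 11.55
eef_pos: [0.4628, 0.173, 0.0373]
tcp_rot: [-90.0, -0.2, 10.6]
contact_force: [0.5, 0.5, -0.9]
opening: 0.681
```

>>> {"method": "arm_command", "body": {"plan": [{"delta_pos": [0, 0, 0], "twist": [0, 0, 0]}, {"delta_pos": [0, 0, 0], "twist": [0, 0, 0]}, {"delta_pos": [0, 0, 0], "twist": [0, 0, 0]}, {"delta_pos": [0, 0, 0], "twist": [0, 0, 0]}, {"delta_pos": [0, 0, 0.03], "twist": [0, 0, 0]}, {"delta_pos": [0, 0, 0.07], "twist": [0, 0, 0]}, {"delta_pos": [0, 0, 0.12], "twist": [0, 0, 0]}, {"delta_pos": [0, 0, 0.14], "twist": [0, 0, 0]}, {"delta_pos": [0, 0, 0.14], "twist": [0, 0, 0]}], "gripper": -0.79}}

```text
time_s: 12.45
eef_pos: [0.4634, 0.1732, 0.1803]
tcp_rot: [-90.0, -0.5, 10.6]
contact_force: [-0.1, -0.2, 0.0]
opening: 0.896
```

Run:
```python
from h import *
s=bot.observe(); print(s['eef_pos'],s['tcp_rot'],s['opening'],s['time_s'])
w=calibration("wrist"); b=grab_frame("wrist"); cv2.imwrite("pics/c3.png",b[:,:,::-1])
m,_=potmask(b)
for c in cv2.findContours(m,0,1)[0]:
    if cv2.contourArea(c)>600: print(cv2.boundingRect(c),blob(w,c,0.034,True))
t=calibration("top"); b=grab_frame("top"); m,_=potmask(b); m[:170]=0;m[245:]=0;m[:,:120]=0;m[:,345:]=0
print("top")
for c in cv2.findContours(m,0,1)[0]:
    if cv2.contourArea(c)>100: print(cv2.boundingRect(c),blob(t,c,0.03))
```

```text
[0.46343543 0.17322187 0.18028023] [-89.95028415  -0.47180234  10.61105895] 0.8955419030840025 12.45
(296, 273, 40, 45) [594.5 266.9  56.8  52.   37. ]
(130, 128, 61, 94) [479.6  73.8 100.8  65.8   8. ]
(224, 124, 63, 98) [459.8 171.1 100.7  61.   12. ]
(6, 71, 53, 55) [ 411.8 -106.5   92.8   61.7   86.8]
(469, 0, 43, 109) [243.5 414.1 159.2  69.7 -10.8]
(410, 0, 69, 97) [279.8 346.1 112.1  92.2  29.8]
(344, 0, 74, 68) [279.7 266.6  87.9  75.1  -0.4]
(289, 0, 42, 47) [298.1 193.6  52.3  34.   -4.1]
(80, 0, 82, 23) [311.2  -1.1  97.9  25.   89.5]
top
(295, 220, 33, 21) [ 396.7 -260.1   99.8   61.7  -89.1]
(251, 214, 28, 21) [ 413.  -114.6   84.1   60.6   86.2]
(163, 205, 21, 19) [438.  166.9  61.3  54.2 -75. ]
(195, 185, 20, 33) [481.   75.1  98.7  58.4   8.6]
```

View pics/c3.png

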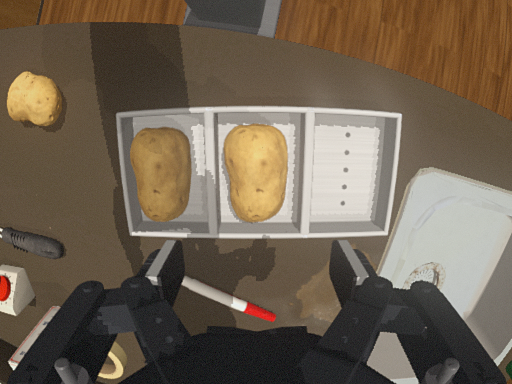

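Both potatoes lie in pockets 2 and 1, at (162,173) and (256,172), within 3 mm of the centres. Now the third whole potato at (0.399, -0.2595), yaw about -84°.

>>> {"method": "arm_command", "body": {"plan": [{"delta_pos": [-0.0626, -0.4326, -0.03], "twist": [0, 0, -1.651]}, {"delta_pos": [-0.0626, -0.4326, -0.03], "twist": [0, 0, -1.651]}, {"delta_pos": [-0.0626, -0.4326, -0.03], "twist": [0, 0, -1.651]}, {"delta_pos": [-0.0626, -0.4326, -0.03], "twist": [0, 0, -1.651]}, {"delta_pos": [-0.0626, -0.4326, -0.03], "twist": [0, 0, -1.651]}, {"delta_pos": [-0.0626, -0.4326, -0.03], "twist": [0, 0, -1.651]}, {"delta_pos": [-0.0626, -0.4326, -0.03], "twist": [0, 0, -1.651]}, {"delta_pos": [-0.0626, -0.4326, -0.03], "twist": [0, 0, -1.651]}, {"delta_pos": [-0.0626, -0.4326, -0.03], "twist": [0, 0, -1.651]}, {"delta_pos": [-0.0626, -0.4326, -0.03], "twist": [0, 0, -1.651]}, {"delta_pos": [-0.0626, -0.4326, -0.03], "twist": [0, 0, -1.651]}, {"delta_pos": [-0.0626, -0.4326, -0.03], "twist": [0, 0, -1.651]}, {"delta_pos": [-0.0626, -0.4326, -0.03], "twist": [0, 0, -1.651]}, {"delta_pos": [-0.0626, -0.4326, -0.03], "twist": [0, 0, -1.651]}, {"delta_pos": [-0.0626, -0.4326, -0.07], "twist": [0, 0, -1.651]}, {"delta_pos": [-0.0626, -0.4326, -0.115], "twist": [0, 0, -1.651]}, {"delta_pos": [-0.0626, -0.4326, -0.15], "twist": [0, 0, -1.651]}, {"delta_pos": [-0.0626, -0.4326, -0.166], "twist": [0, 0, -1.651]}, {"delta_pos": [-0.0626, -0.4326, -0.166], "twist": [0, 0, -1.651]}, {"delta_pos": [-0.0626, -0.4326, -0.166], "twist": [0, 0, -1.651]}], "gripper": -1}}

```text
time_s: 14.55
eef_pos: [0.3994, -0.2598, 0.0098]
tcp_rot: [-90.0, -0.0, -83.9]
contact_force: [0.9, 0.3, 0.1]
opening: 0.997
```

>>> {"method": "arm_command", "body": {"plan": [{"delta_pos": [0, 0, 0], "twist": [0, 0, 0]}, {"delta_pos": [0, 0, 0], "twist": [0, 0, 0]}, {"delta_pos": [0, 0, 0], "twist": [0, 0, 0]}, {"delta_pos": [0, 0, 0], "twist": [0, 0, 0]}, {"delta_pos": [0, 0, 0], "twist": [0, 0, 0]}, {"delta_pos": [0, 0, 0], "twist": [0, 0, 0]}], "gripper": 1, "squeeze": 40}}

```text
time_s: 15.15
eef_pos: [0.4, -0.2606, 0.0117]
tcp_rot: [-89.9, -0.1, -84.0]
contact_force: [-1.8, 0.7, 6.8]
opening: 0.681
```

>>> {"method": "arm_command", "body": {"plan": [{"delta_pos": [0, 0, 0.04], "twist": [0, 0, 0]}, {"delta_pos": [0, 0, 0.08], "twist": [0, 0, 0]}, {"delta_pos": [0, 0, 0.12], "twist": [0, 0, 0]}, {"delta_pos": [0.0446, 0.5289, 0.13], "twist": [0, 0, 1.651]}, {"delta_pos": [0.0446, 0.5289, 0.13], "twist": [0, 0, 1.651]}, {"delta_pos": [0.0446, 0.5289, 0.13], "twist": [0, 0, 1.651]}, {"delta_pos": [0.0446, 0.5289, 0.13], "twist": [0, 0, 1.651]}, {"delta_pos": [0.0446, 0.5289, 0.13], "twist": [0, 0, 1.651]}, {"delta_pos": [0.0446, 0.5289, 0.13], "twist": [0, 0, 1.651]}, {"delta_pos": [0.0446, 0.5289, 0.13], "twist": [0, 0, 1.651]}, {"delta_pos": [0.0446, 0.5289, 0.13], "twist": [0, 0, 1.651]}, {"delta_pos": [0.0446, 0.5289, 0.13], "twist": [0, 0, 1.651]}, {"delta_pos": [0.0446, 0.5289, 0.13], "twist": [0, 0, 1.651]}, {"delta_pos": [0.0446, 0.5289, 0.13], "twist": [0, 0, 1.651]}, {"delta_pos": [0.0446, 0.5289, 0.13], "twist": [0, 0, 1.651]}, {"delta_pos": [0.0446, 0.5289, 0.13], "twist": [0, 0, 1.651]}, {"delta_pos": [0.0446, 0.5289, 0.13], "twist": [0, 0, 1.651]}, {"delta_pos": [0.0446, 0.5289, 0.13], "twist": [0, 0, 1.651]}, {"delta_pos": [0.0446, 0.5289, 0.13], "twist": [0, 0, 1.651]}]}}

```text
time_s: 17.05
eef_pos: [0.4439, 0.268, 0.1395]
tcp_rot: [-90.0, -0.0, 10.5]
contact_force: [0.5, -0.9, -1.5]
opening: 0.681
```

>>> {"method": "arm_command", "body": {"plan": [{"delta_pos": [0, 0, -0.04], "twist": [0, 0, 0]}, {"delta_pos": [0, 0, -0.08], "twist": [0, 0, 0]}, {"delta_pos": [0, 0, -0.1], "twist": [0, 0, 0]}, {"delta_pos": [0, 0, -0.104], "twist": [0, 0, 0]}, {"delta_pos": [0, 0, -0.104], "twist": [0, 0, 0]}, {"delta_pos": [0, 0, -0.104], "twist": [0, 0, 0]}]}}

```text
time_s: 17.65
eef_pos: [0.4448, 0.2693, 0.0374]
tcp_rot: [-89.9, -0.2, 10.6]
contact_force: [-0.0, 0.5, -0.9]
opening: 0.686
```

>>> {"method": "arm_command", "body": {"plan": [{"delta_pos": [0, 0, 0], "twist": [0, 0, 0]}, {"delta_pos": [0, 0, 0], "twist": [0, 0, 0]}, {"delta_pos": [0, 0, 0], "twist": [0, 0, 0]}, {"delta_pos": [0, 0, 0], "twist": [0, 0, 0]}, {"delta_pos": [0, 0, 0.03], "twist": [0, 0, 0]}, {"delta_pos": [0, 0, 0.07], "twist": [0, 0, 0]}, {"delta_pos": [0, 0, 0.12], "twist": [0, 0, 0]}, {"delta_pos": [0, 0, 0.14], "twist": [0, 0, 0]}, {"delta_pos": [0, 0, 0.14], "twist": [0, 0, 0]}], "gripper": -0.79}}

```text
time_s: 18.55
eef_pos: [0.4453, 0.2699, 0.1805]
tcp_rot: [-89.9, -0.5, 10.6]
contact_force: [0.4, 0.4, 0.1]
opening: 0.894
```

Run:
```python
from h import *
w=calibration("wrist"); b=grab_frame("wrist"); cv2.imwrite("pics/c4.png",b[:,:,::-1])
m,_=potmask(b)
for c in cv2.findContours(m,0,1)[0]:
    if cv2.contourArea(c)>2000: print(cv2.boundingRect(c),blob(w,c,0.034,True))
```

```text
(55, 133, 54, 86) [478.4  74.5 100.2  73.7  11.5]
(129, 127, 62, 94) [460.1 171.2 100.   66.1  14. ]
(224, 123, 64, 98) [440.5 268.9 100.7  61.6  13.6]
(246, 0, 266, 132) [258.6 396.3 336.1 179.8 -80.8]
(37, 0, 124, 39) [302.1  65.8 161.6  46.   87.3]
```

All three pockets are filled, each potato within about 3 mm of its pocket centre. Now the cut piece.

>>> {"method": "arm_command", "body": {"plan": [{"delta_pos": [-0.03, -0.384, -0.03], "twist": [0, 0, -1.843]}, {"delta_pos": [-0.03, -0.384, -0.03], "twist": [0, 0, -1.843]}, {"delta_pos": [-0.03, -0.384, -0.03], "twist": [0, 0, -1.843]}, {"delta_pos": [-0.03, -0.384, -0.03], "twist": [0, 0, -1.843]}, {"delta_pos": [-0.03, -0.384, -0.03], "twist": [0, 0, -1.843]}, {"delta_pos": [-0.03, -0.384, -0.03], "twist": [0, 0, -1.843]}, {"delta_pos": [-0.03, -0.384, -0.03], "twist": [0, 0, -1.843]}, {"delta_pos": [-0.03, -0.384, -0.03], "twist": [0, 0, -1.843]}, {"delta_pos": [-0.03, -0.384, -0.03], "twist": [0, 0, -1.843]}, {"delta_pos": [-0.03, -0.384, -0.03], "twist": [0, 0, -1.843]}, {"delta_pos": [-0.03, -0.384, -0.03], "twist": [0, 0, -1.843]}, {"delta_pos": [-0.03, -0.384, -0.03], "twist": [0, 0, -1.843]}, {"delta_pos": [-0.03, -0.384, -0.03], "twist": [0, 0, -1.843]}, {"delta_pos": [-0.03, -0.384, -0.07], "twist": [0, 0, -1.843]}, {"delta_pos": [-0.03, -0.384, -0.115], "twist": [0, 0, -1.843]}, {"delta_pos": [-0.03, -0.384, -0.15], "twist": [0, 0, -1.843]}, {"delta_pos": [-0.03, -0.384, -0.17], "twist": [0, 0, -1.843]}, {"delta_pos": [-0.03, -0.384, -0.174], "twist": [0, 0, -1.843]}, {"delta_pos": [-0.03, -0.384, -0.174], "twist": [0, 0, -1.843]}], "gripper": -1}}

```text
time_s: 20.5
eef_pos: [0.4125, -0.1146, -0.0002]
tcp_rot: [-90.2, 0.0, -95.0]
contact_force: [0.6, -0.1, 0.2]
opening: 1.004
```

>>> {"method": "arm_command", "body": {"plan": [{"delta_pos": [0, 0, 0], "twist": [0, 0, 0]}, {"delta_pos": [0, 0, 0], "twist": [0, 0, 0]}, {"delta_pos": [0, 0, 0], "twist": [0, 0, 0]}, {"delta_pos": [0, 0, 0], "twist": [0, 0, 0]}, {"delta_pos": [0, 0, 0], "twist": [0, 0, 0]}, {"delta_pos": [0, 0, 0], "twist": [0, 0, 0]}], "gripper": 1, "squeeze": 40}}

```text
time_s: 21.1
eef_pos: [0.4152, -0.1155, 0.0034]
tcp_rot: [-89.8, -0.1, -95.0]
contact_force: [0.3, 0.8, 6.0]
opening: 0.7
```

>>> {"method": "arm_command", "body": {"plan": [{"delta_pos": [0, 0, 0.03], "twist": [0, 0, 0]}, {"delta_pos": [0, 0, 0.08], "twist": [0, 0, 0]}, {"delta_pos": [0, 0, 0.13], "twist": [0, 0, 0]}, {"delta_pos": [0.0234, -0.309, 0.14], "twist": [0, 0, 0.148]}, {"delta_pos": [0.0234, -0.309, 0.14], "twist": [0, 0, 0.148]}, {"delta_pos": [0.0234, -0.309, 0.14], "twist": [0, 0, 0.148]}, {"delta_pos": [0.0234, -0.309, 0.14], "twist": [0, 0, 0.148]}, {"delta_pos": [0.0234, -0.309, 0.14], "twist": [0, 0, 0.148]}, {"delta_pos": [0.0234, -0.309, 0.14], "twist": [0, 0, 0.148]}, {"delta_pos": [0.0234, -0.309, 0.14], "twist": [0, 0, 0.148]}, {"delta_pos": [0.0234, -0.309, 0.14], "twist": [0, 0, 0.148]}, {"delta_pos": [0.0234, -0.309, 0.14], "twist": [0, 0, 0.148]}, {"delta_pos": [0.0234, -0.309, 0.14], "twist": [0, 0, 0.148]}]}}

```text
time_s: 22.4
eef_pos: [0.4373, -0.4229, 0.1414]
tcp_rot: [-90.0, 0.0, -86.4]
contact_force: [0.2, 0.2, -0.5]
opening: 0.701
```

Run:
```python
from h import *
s=bot.observe(); print(s['eef_pos'],s['opening'],s['contact_force'])
a=grab_frame("side"); b=grab_frame("wrist")
cv2.imwrite("pics/c5.png",np.hstack([cv2.resize(a[120:350,180:380],(348,400)),cv2.resize(b,(450,400))])[:,:,::-1])
```

```text
[ 0.437298  -0.4228621  0.1414062] 0.7009498782144336 [ 0.18796349  0.2100859  -0.4922658 ]
```

View pics/c5.png

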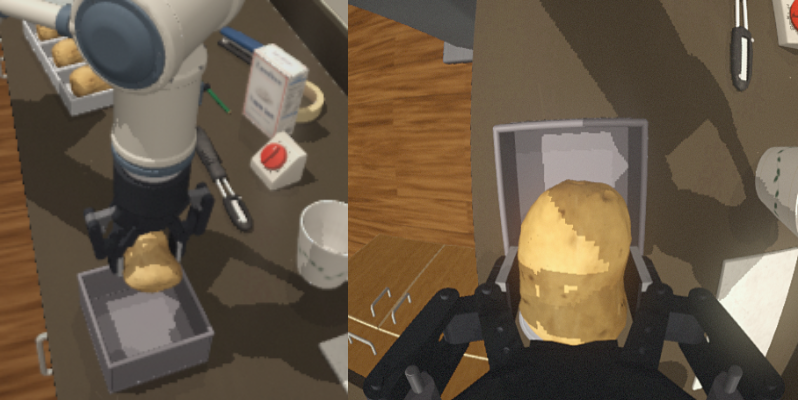

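The cut piece is held centrally over the tub, at (575,260) in the wrist half and (152,262) in the side half. Lowering and releasing.

>>> {"method": "arm_command", "body": {"plan": [{"delta_pos": [0, 0, -0.03], "twist": [0, 0, 0]}, {"delta_pos": [0, 0, -0.06], "twist": [0, 0, 0]}, {"delta_pos": [0, 0, -0.09], "twist": [0, 0, 0]}, {"delta_pos": [0, 0, -0.105], "twist": [0, 0, 0]}, {"delta_pos": [0, 0, -0.108], "twist": [0, 0, 0]}, {"delta_pos": [0, 0, -0.108], "twist": [0, 0, 0]}, {"delta_pos": [0, 0, -0.108], "twist": [0, 0, 0]}]}}

```text
time_s: 23.2
eef_pos: [0.438, -0.4247, 0.0356]
tcp_rot: [-89.9, -0.1, -86.5]
contact_force: [0.3, 0.8, -1.3]
opening: 0.702
```

>>> {"method": "arm_command", "body": {"plan": [{"delta_pos": [0, 0, 0], "twist": [0, 0, 0]}, {"delta_pos": [0, 0, 0], "twist": [0, 0, 0]}, {"delta_pos": [0, 0, 0], "twist": [0, 0, 0]}, {"delta_pos": [0, 0, 0], "twist": [0, 0, 0]}, {"delta_pos": [0, 0, 0.03], "twist": [0, 0, 0]}, {"delta_pos": [0, 0, 0.07], "twist": [0, 0, 0]}, {"delta_pos": [0, 0, 0.12], "twist": [0, 0, 0]}, {"delta_pos": [0, 0, 0.17], "twist": [0, 0, 0]}, {"delta_pos": [0, 0, 0.17], "twist": [0, 0, 0]}, {"delta_pos": [0, 0, 0.17], "twist": [0, 0, 0]}], "gripper": -0.75}}

```text
time_s: 24.2
eef_pos: [0.4377, -0.4246, 0.2057]
tcp_rot: [-89.8, -0.2, -86.5]
contact_force: [-0.4, 1.3, -0.9]
opening: 0.873
```

Run:
```python
from h import *
s=bot.observe(); print(s['eef_pos'],s['opening'],s['contact_force'],s['time_s'])
w=calibration("wrist"); b=grab_frame("wrist"); a=grab_frame("side")
m,_=potmask(b)
for c in cv2.findContours(m,0,1)[0]:
    if cv2.contourArea(c)>2000: print(cv2.boundingRect(c),blob(w,c,0.024,True))
cv2.imwrite("pics/c6.png",np.hstack([cv2.resize(a[110:350,170:380],(350,400)),cv2.resize(b,(450,400))])[:,:,::-1])
```

```text
[ 0.4376626  -0.42463967  0.20567133] 0.8726785265638846 [-0.4345809   1.30181032 -0.91199426] 24.2
(228, 132, 57, 76) [ 437.7 -425.1   86.4   64.   -86.5]
(0, 15, 163, 291) [ 173.1 -473.3  470.7  320.    77.7]
```

View pics/c6.png

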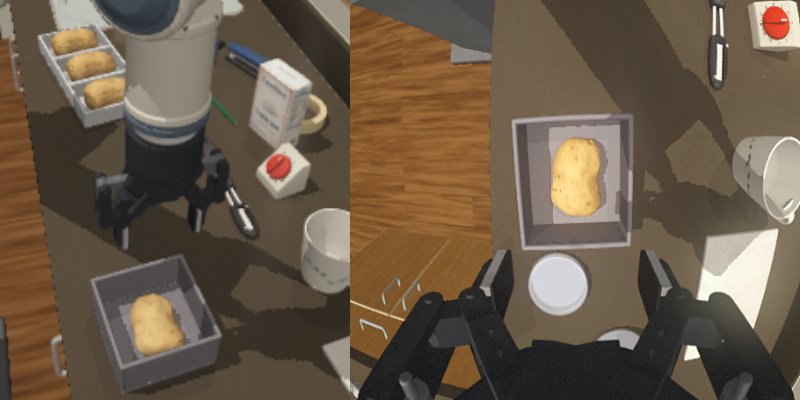

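The cut piece lies in the tub, about 1.5 mm off centre (wrist half (577,176)), and all three potatoes are in the tray (side half (75,40), (92,66), (105,94)). The gripper is clear, so I'm handing in.

```bash
python3 -c "
from bench import bot
print(bot.sign_off(), bot.observe()['time_s'])"
```

```text
the job is handed in; nothing more can be done
the job is handed in; nothing more can be done
```

The three whole potatoes are in the tray, one lying in each pocket, and the cut piece is in the waste tub. I handed the job in at about 24.3 s of the 72 s allowed. The sign-off gives no verdict.

- **Tray:** in the last wrist measurement each potato was within about 4 mm of its pocket centre sideways (limit 30 mm), and they looked flat on the floor.
- **Tub:** the cut piece measured about 1.5 mm from the tub's centre and lay on its floor.
- **Bystanders:** I never went near the peeler or the marker. In the pictures they looked unmoved, but I did not measure their positions afterwards.
- **Forces:** the highest outside force in the readings at the end of each move was about 7 N, and the gripper was empty and clear at the end.
- **Disagreements:** two top-view readings of the third potato's direction differed by 8°, so I gripped it at a value between them, and the grip held. A top-view check of the potato in the middle pocket gave a wrong-sized shape, because the arm or its shadow probably hid part of it. I used the wrist view for that one instead.

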